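# Screw the double spout onto a portafilter until it sits square to the handle

### The job

Take the double spout out of the draining rack, stand it upright on the rubber mat and let go, then take it again by its flats, where it can be turned freely: with the thread caught, screw it clockwise onto the stub of the upside-down portafilter, and stop where its two outlets point square across the handle; there is no stop to turn it against. Let go and leave the other things on the counter where they are.

Things in the scene. Friction and masses are not known exactly. Their poses are not given: they have to be found in the camera images.
- spout: bright metal double spout of a portafilter, about 160 g, standing upside down on its screw collar, as it is also screwed on; 66 mm high. Origin: centre of the collar's lower rim; z up, x the line through the two outlets. Collar 34 mm across, z=0 to 25 mm; flat body above it. Half a turn about z leaves it the same
- flats (a point): centre of the spout's flat body, 48 mm above the rim, axes as the spout's. The body is 22 mm thick along y: its flats face +y and -y. It runs from 25 to 58 mm above the rim and is 34 mm long along x (64 mm with the outlets). The collar below 25 mm is wider than the body, so finger ends must stay above it
- outlets (a point): midway between the open upper ends of the spout's two square outlets, 66 mm above the rim, axes as the spout's. Their flat outer faces lie at x=+32 and -32 mm and reach from 36 to 66 mm above the rim: 64 mm over both
- thread (a point): centre of the collar's rim, axes as the spout's. Bore 20.5 mm. Two-start right-hand thread: two mouths in the rim, under the outlets (at +x and -x), each about 10 degrees of play either way over a lug; then a groove that lowers the spout 16 mm per turn clockwise seen from above; play 0.7 mm up or down, 0.7 mm sideways. It ends after about 145 degrees, past any setting wanted
- rack: fixed black draining rack: base 90 x 70 x 6 mm, on which the spout stands at the start (x within 3 degrees of the rack's x), between two plates 26 mm long along x, 38 mm apart, 68 mm high over the table. They cover its flats: here it can be taken only by the outer faces of its outlets and lifted straight up 70 mm. Origin under the centre
- mat: black rubber mat, 150 x 150 x 4 mm, fixed on the table; origin: centre of its underside, its top 4 mm higher
- portafilter: portafilter clamped upside down in a service stand, both fixed: wooden base 100 x 112 x 18 mm, metal bowl 72 mm across and up to 64 mm high, brass threaded stub upright on top, black handle 28 mm thick, level along +x at 45 mm height, ending 170 mm from the axis. Origin: on the stub's axis, at table height; x along the handle, z up
- uprights (a point): on the stub's axis at the height of the tops (128 mm) of the stand's two flat steel uprights, axes as the portafilter's. They stand at y=+46 to +54 and -46 to -54 mm, 26 mm wide along x. Fingers that hold the spout by its outlets cannot bring it square between them; fingers on its flats can, if opened little beyond 22 mm while they face the uprights
- face (a point): centre of the bowl's flat upper face, on the stub's axis, 64 mm above the table, x along the handle. The stub is a post 19 mm across up to 22 mm above this point, then a cone to 11 mm across at 26.5 mm. With the spout square and screwed on, its rim is 3 to 7 mm above this point: it never touches the face
- lug_level (a point): on the stub's axis, 16 mm above the face: centre of a 5 mm cross pin whose ends are two opposite lugs, out to 13.5 mm. Its line lies anywhere within 30 degrees of the handle's: see or feel it. Missing the mouths, the rim rests 18.5 mm above the face; over the lugs it drops to about 9 mm; from there 60 to 120 degrees clockwise bring the outlets square
- tamper: coffee tamper standing on its base: steel disc 58 mm across, dark wooden handle, 86 mm high; origin under its centre. Bystander
- red_mug: red mug, 80 mm across, 85 mm high, with a handle; origin under its centre. Bystander
- espresso_cup: white espresso cup, 60 mm across, 55 mm high; origin under its centre. Bystander
- milk_jug: steel milk jug, 80 mm across, 100 mm high, with a handle; origin under its centre. Bystander
- soap_bottle: white bottle with yellow cap, 64 mm across, 190 mm high; origin under its centre. Bystander
- spray_bottle: green bottle with orange cap, 56 mm across, 180 mm high; origin under its centre. Bystander
Things that resemble listed ones, but are neither listed nor needed, are in the scene too. Of the things shaped like the mat, the black one is meant.

How it is judged:
By the outcome, as a careful person would: the job done as asked, in the order asked, and still so for the second after the job is handed in, with the robot touching nothing.
It also fails if it takes over 58 s, if anything falls off the work surface, if the arm or the gripper's body presses on something with over 40 N, if the wrist force passes 120 N, or if a joint passes its speed limit or range.

### The arm

A 6-joint arm with a two-finger parallel gripper is mounted at the origin on the work surface. World frame = base frame: x ahead of the robot, y to its left, z up, the work surface at z = 0. Lengths are in m, angles in rad, forces in N, time in s.
With the tool pointing down it reaches from about 0.225 to 0.875 m from the base axis. Payload 3.4 kg.
Tool frame: the origin (TCP) lies on the centre line of the jaws, within the pads' length; the fingertips stand 19 mm ahead of it and the grasp point (between the pads) is the TCP (bot.finger_overhang is the distance from the TCP to the fingertips, in m); z points along the fingers, y is the line along which they close (so a half turn about z gives the same grasp; the last joint's range is limited). The gripper opens to 85 mm and grips with 20 to 120 N. Pads are 22 mm wide; open, the fingers measure 114 mm over their backs; the gripper's body (76 mm by 85 mm) begins 54 mm behind the grasp point. The pads swing forward as they close: fully open they stand 13 mm farther back than shut.
Start: joints at [-1.374, 0.276, 1.505, -0, 1.361, -0.121], TCP at [0.18, -0.546, 0.25] pointing down, gripper open.
Joint ranges: [-2.89, 2.89], [-0.75, 2.08], [0.22, 2.7], [-1.18, 4.32], [0.11, 2.71], [-2.7, 2.7]. Speed limits (rad/s): [2.57, 2.57, 3.14, 3.14, 3.14, 3.14].

### API

Orientations are given as a unit quaternion [w, x, y, z].
In Python, from plant import readout, grab_frame, camera_params, bot gives the robot as it stands. The module is installed in compiled form; this text tells all that it offers.
- The arm moves only by the shell command python3 -m creep 'ROWS' [FORCE]. ROWS is JSON, one flat list of numbers, 7 for each row, row after row: the turn, a rotation vector about the tool's x, y, z in rad, then the shift along the tool's x, y, z in m, then the closure, from -1 (fully open) to 1 (shut), so that 0 is half open. In form: [wx, wy, wz, tx, ty, tz, gripper, wx, wy, wz, tx, ty, tz, gripper, ...]. A call has 1 to 12 rows; each row shifts and turns the commanded pose from where the row before left it, along the tool's axes as they then stand; what a row does not reach is not made up. A row lasts 1/10 s, in which the tool goes at most 50 mm and 8.59 degrees, less where a joint would pass 70% of its speed; a pose out of reach is approached as far as the arm can. A call with a gripper value outside its range is refused whole. The fingers move at their own pace and stop on an object; FORCE is the grip in N (left out, the last holds). Time passes only in rows, so rows that do not move let the fingers close. It gives the time, the measured TCP pose, the force and the opening at its end, in the units of the state.
- readout.state(): the state, without advancing time (a new reading comes with each control period).
- grab_frame(name): name is "scene" or "top" or "wrist"; returns the picture (400x640x3 uint8, red, green, blue); there is no depth.
- camera_params(name): a dict with "fx", "fy", "cx", "cy" (pixels), "extrinsics" (4x4, takes a point from camera to world coordinates); the wrist camera has in their place "T_tool_cam" (4x4, takes a point from camera to tool coordinates, whose origin is the TCP and whose axes are the flange's). Camera axes: x right, y up, looking along -z (the intrinsics and any distortion apply to the point x, -y, -z); pixel columns grow to the right and rows downward; lengths in m; the calibration is good to about 2 mm. A picture is of the moment at which its call begins: read the wrist's pose just before it. camera_params takes no time and is no camera call.
- bot.job_done(): hands the job in, once; it reports no verdict.
The state is a dict: "t": time; "joint_pos": joint angles; "dq": joint speeds; "tau": joint torques, N m; "position": TCP position; "tool_rot": TCP orientation; "force": force on the tool from outside, world axes, zero at the start; "torque": the same for the moment, N m; "grip_width": finger opening in m.
Only numpy, scipy, OpenCV 4.12 (cv2) and the standard library are available. Lean on these libraries where they do the work, as an engineer would, in place of code of your own. Each camera call takes 0.05 s, during which the arm holds its last target. There are 200 camera calls.

## Working session

There is one attempt and no reset: what is moved stays moved. The work goes in short steps, Python scripts to look and compute and a shell command to move; the robot and the scene stay as the last step left them, time stands still between calls to the robot, and variables do not carry over. Pictures are saved under pics/ and viewed, on a budget of 10 in all, crops included, one or two more only if the job needs it, and the job is handed in when it is done.

```bash
mkdir -p pics; ls; python3 - <<'E'
from plant import readout, grab_frame, camera_params, bot
import cv2,numpy as np
a=grab_frame("scene");b=grab_frame("top")
cv2.imwrite("pics/scene.png",a[:,:,::-1]);cv2.imwrite("pics/top.png",b[:,:,::-1])
for n in ("scene","top","wrist"): print(n,camera_params(n))
s=readout.state();print(s, bot.finger_overhang)
E
```

```text
pics
scene {'fx': 474.8577824290174, 'fy': 474.8577824290174, 'cx': 315.05932988940674, 'cy': 200.28269079772753, 'extrinsics': array([[-0.21833448, -0.83398148,  0.50675925,  1.140402  ],
       [ 0.97582013, -0.18112249,  0.12235077,  0.18316819],
       [-0.01025278,  0.52121928,  0.85336121,  1.23743317],
       [ 0.        ,  0.        ,  0.        ,  1.        ]])}
top {'fx': 444.2569271001635, 'fy': 444.2569271001635, 'cx': 317.39235882423276, 'cy': 202.14013899328162, 'extrinsics': array([[ 0.02117576,  0.99478507, -0.09977095,  0.32172417],
       [-0.99967316,  0.01963817, -0.01636829,  0.00466969],
       [-0.01432361,  0.10008495,  0.99487579,  1.4464081 ],
       [ 0.        ,  0.        ,  0.        ,  1.        ]])}
wrist {'fx': 276.1217370852309, 'fy': 276.1217370852309, 'cx': 322.50162278130466, 'cy': 199.72453906696373, 'T_tool_cam': array([[ 1.16519234e-03,  9.58561782e-01,  2.84882350e-01,
         7.10419306e-02],
       [ 9.99999205e-01, -9.79395648e-04, -7.94644430e-04,
        -6.33755091e-04],
       [-4.82703247e-04,  2.84883049e-01, -9.58562160e-01,
        -1.23155709e-01],
       [ 0.00000000e+00,  0.00000000e+00,  0.00000000e+00,
         1.00000000e+00]])}
{'t': 0.1, 'joint_pos': array([-1.37402229e+00,  2.76550641e-01,  1.50599457e+00,  8.49301434e-06,
        1.36071274e+00, -1.21035661e-01]), 'dq': array([ 0.00073716, -0.00037337, -0.00342286,  0.00240706,  0.00226844,
       -0.00106518]), 'tau': array([ 9.18980513e-04, -4.17701232e+01, -2.46404690e+01, -2.08915212e-04,
        5.78489140e-03, -4.61028549e-06]), 'position': array([ 0.17957228, -0.54578241,  0.24952019]), 'tool_rot': array([-8.32209814e-04,  9.87400967e-01,  1.58236017e-01, -2.73748033e-05]), 'force': array([ 0.27409825, -1.46031416,  0.29755983]), 'torque': array([ 0.07196121, -0.03644812, -0.01743863]), 'grip_width': 0.08552900769684713} 0.019
```

View pics/scene.png

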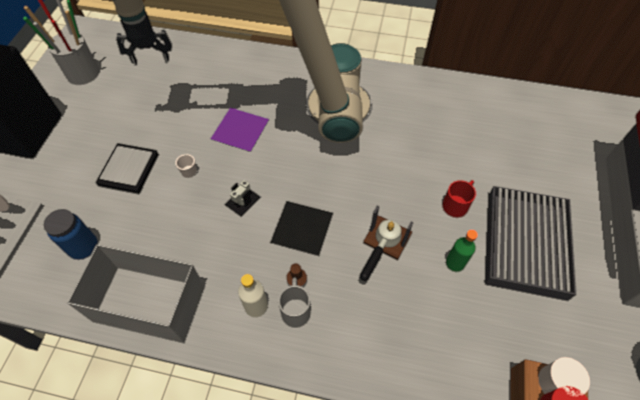

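View pics/top.png

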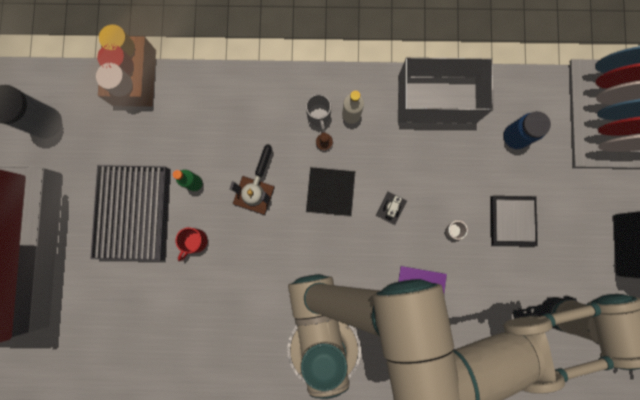

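The scene picture shows the spout in a small black rack at scene (241,198) / top (393,207). The black mat is at scene (302,228) / top (330,190) and the portafilter at scene (388,235) / top (254,193).

Other candidates:
- **Mats:** the purple one at top (422,277) is not black, so it isn't meant.
- **Racks:** the large ribbed rack at top (130,212) and the tray at top (513,220) hold no spout and are much larger than 90x70 mm. The small one fits.

I'll confirm with an enlarged crop.

```bash
cat > h.py <<'E'
import numpy as np,cv2
from plant import readout, grab_frame, camera_params
from scipy.spatial.transform import Rotation as R
def tool():
    s=readout.state();T=np.eye(4);q=s["tool_rot"];T[:3,:3]=R.from_quat([q[1],q[2],q[3],q[0]]).as_matrix();T[:3,3]=s["position"];return T
def cam(n,T=None):
    p=camera_params(n);E=p["extrinsics"] if n!="wrist" else (tool() if T is None else T)@p["T_tool_cam"]
    return p,E
def ray(n,u,v,z,T=None):
    p,E=cam(n,T);d=E[:3,:3]@np.array([(u-p["cx"])/p["fx"],-(v-p["cy"])/p["fy"],-1]);o=E[:3,3];return o+d*(z-o[2])/d[2]
def proj(n,P,T=None):
    p,E=cam(n,T);c=np.linalg.inv(E)@np.append(P,1);return p["cx"]+p["fx"]*c[0]/-c[2],p["cy"]-p["fy"]*c[1]/-c[2]
E
python3 - <<'E'
from h import *
t=cv2.imread("pics/top.png");s=cv2.imread("pics/scene.png")
a=cv2.resize(t[135:235,220:420],(800,400),interpolation=cv2.INTER_CUBIC)
b=cv2.resize(s[165:215,215:275],(400,200*5//3),interpolation=cv2.INTER_CUBIC)[:200*5//3]
c=cv2.resize(s[195:285,350:420],(400,514),interpolation=cv2.INTER_CUBIC)[:333]
cv2.imwrite("pics/crop.png",np.vstack([a[:,:],np.hstack([b,c])])[:600] if 0 else np.vstack([cv2.resize(a,(640,320)),cv2.resize(np.hstack([b,c]),(640,266))]))
for n,u,v,z in (("top",393,208,.006),("scene",241,203,.006),("top",330,190.5,.004),("scene",302,228,.004),("top",254,193,.07),("scene",388,238,.03),("top",250,194,.09),("scene",390,230,.09),("top",267,148,.045),("scene",366,276,.045)): print(n,u,v,ray(n,u,v,z).round(3))
E
```

```text
top 393 208 [ 0.452 -0.217  0.006]
scene 241 203 [ 0.466 -0.211  0.006]
top 330 190.5 [ 0.505 -0.012  0.004]
scene 302 228 [ 0.509 -0.01   0.004]
top 254 193 [0.485 0.226 0.07 ]
scene 388 238 [0.502 0.24  0.03 ]
top 250 194 [0.479 0.235 0.09 ]
scene 390 230 [0.508 0.239 0.09 ]
top 267 148 [0.634 0.193 0.045]
scene 366 276 [0.635 0.197 0.045]
```

View pics/crop.png

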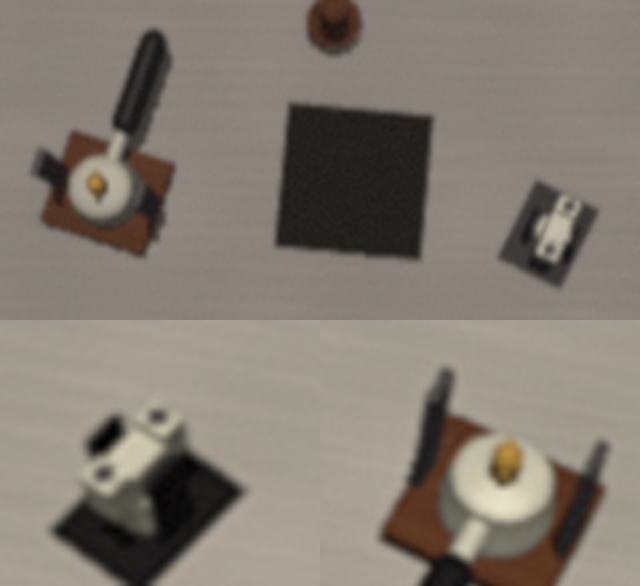

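The crop confirms the choice. The spout with its two outlets stands between the rack's plates, with outlet tops at about top (397.5,199.4) and (391.9,213.8). The black mat is plain, and the portafilter's brass stub and uprights are visible.

```bash
cat >> h.py <<'E'
def go(P,yaw=None):
    "shift in present tool axes, then turn about tool z (rad) to bring tool y to world yaw (deg, mod 180)"
    T=tool();d=T[:3,:3].T@(np.array(P)-T[:3,3]);y=np.degrees(np.arctan2(T[1,1],T[0,1]))
    w=None if yaw is None else -((yaw-y+90)%180-90)
    print("shift mm",(1e3*d).round(1),"yaw_y",y.round(2),"wz deg",w if w is None else (round(w,2),round(np.radians(w),4)), "tilt",T[:3,2].round(4))
E
python3 - <<'E'
from h import *
a=ray("top",397.5,199.4,.072);b=ray("top",391.9,213.75,.072);print(a,b)
m=(a+b)/2;d=a-b;y=np.degrees(np.arctan2(d[1],d[0]));print(m,np.linalg.norm(d),y)
go([m[0],m[1],.2],y)
E
```

```text
[ 0.47300907 -0.22113025  0.072     ] [ 0.42801223 -0.20399186  0.072     ]
[ 0.45051065 -0.21256105  0.072     ] 0.048150179928706564 -20.85082684357461
shift mm [ 361.5 -231.8   50. ] yaw_y -71.79 wz deg (np.float64(-50.94), np.float64(-0.8891)) tilt [-3.0e-04  1.6e-03 -1.0e+00]
```

```bash
python3 -m creep '[0,0,0,0.036,-0.023,0.004,-1,0,0,0,0.036,-0.023,0.004,-1,0,0,0,0.036,-0.023,0.004,-1,0,0,0,0.036,-0.023,0.004,-1,0,0,0,0.036,-0.023,0.004,-1,0,0,0,0.036,-0.023,0.004,-1,0,0,0,0.036,-0.023,0.004,-1,0,0,0,0.036,-0.023,0.004,-1,0,0,0,0.036,-0.023,0.004,-1,0,0,0,0.036,-0.023,0.004,-1]' 40
python3 -m creep '[0,0,-0.148,0,0,0,-1,0,0,-0.148,0,0,0,-1,0,0,-0.148,0,0,0,-1,0,0,-0.148,0,0,0,-1,0,0,-0.148,0,0,0,-1,0,0,-0.148,0,0,0,-1,0,0,0,0,0,0,-1,0,0,0,0,0,0,-1]'
python3 - <<'E'
from h import *
import numpy as np
go([.4505,-.2126,.2],-20.85)
T=tool();im=grab_frame("wrist");np.save("w1.npy",T);cv2.imwrite("pics/w1.png",im[:,:,::-1])
E
```

```text
t: 1.1
position: [0.4504, -0.2136, 0.2099]
tool_rot: [-0.0, 0.987, 0.158, -0.0]
force: [1.1, -1.1, -0.2]
grip_width: 0.0854
t: 1.9
position: [0.4496, -0.2151, 0.21]
tool_rot: [-0.0, 0.825, 0.566, -0.0]
force: [0.4, 0.1, 1.1]
grip_width: 0.0854
shift mm [ 2.7 -0.1 10. ] yaw_y -21.09 wz deg (np.float64(-0.24), np.float64(-0.0041)) tilt [-5.e-04  2.e-04 -1.e+00]
```

View pics/w1.png

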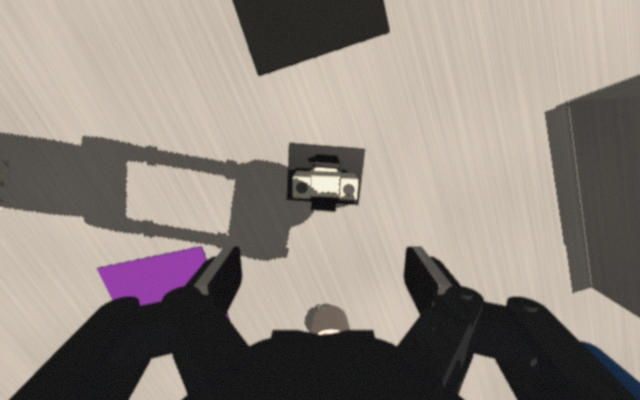

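The wrist view shows the spout in the rack, with outlet openings at about (302,187) and (349,190). Base corners are near (290,143) and (365,149).

```bash
python3 - <<'E'
from h import *
T=np.load("w1.npy")
im=cv2.imread("pics/w1.png");g=cv2.cvtColor(im,cv2.COLOR_BGR2GRAY)
sub=g[160:215,280:372];
m=(sub>150).astype(np.uint8);n,l,st,c=cv2.connectedComponentsWithStats(m)
k=[i for i in range(1,n)];print([(st[i],c[i]) for i in k if st[i][4]>10])
for r in range(176,206,3): print(r,g[r,284:368:2])
f=lambda u,v,z:ray("wrist",u,v,z,T)
a=f(302,187,.072);b=f(349,190,.072);d=b-a;print((a+b)/2,np.linalg.norm(d),np.degrees(np.arctan2(d[1],d[0])))
a=f(290,143,.006);b=f(365,149,.006);d=b-a;print(np.linalg.norm(d),np.degrees(np.arctan2(d[1],d[0])))
E
```

```text
[(array([ 0,  0,  8,  6, 38], dtype=int32), array([3.94736842, 1.97368421])), (array([ 32,   0,  60,  55, 873], dtype=int32), array([78.01489118, 36.27605956])), (array([34,  7, 23,  5, 88], dtype=int32), array([44.69318182,  9.46590909])), (array([ 14,  15,  64,  24, 798], dtype=int32), array([49.58521303, 23.62280702]))]
176 [ 82  71  31  21  70 152 164 165 160 155 144 145 144 149 200 212 209 202
 199 198 198 195 190 185 181 178 173 168 124 102 102  96 102 100  97 101
  85  69  75 162 193 193]
179 [ 78  71  31  20  75 122 120 170 219 232 239 241 238 213 232 240 241 242
 242 242 241 241 241 242 241 241 242 216 159 216 221 220 218 212 206 201
 194 117  78 175 193 193]
182 [ 81  72  24  22  51  97  98  81  71  82 133 186 231 213 231 240 240 241
 241 241 241 241 242 242 242 242 242 223 174 235 241 239 233 239 242 243
 236 137  95 181 196 194]
185 [ 82  71  26  22  58  93  67  39  39  42  41  64 134 171 231 240 240 241
 241 240 242 241 242 242 242 241 241 213 183 233 192 133 108 121 169 232
 234 136 114 187 196 193]
188 [ 81  69  22  15  59  94  57  43  40  40  41  47  89 101 132 216 23
[... 399 characters left out ...]
189 230 192 101  79  98 117 219
 209  89 167 196 196 195]
197 [ 82  56  25  19  40  68  76  77  76  82  88  88  85  62  34  34  37  36
  39  41  43  49  53  52  53  63  63  81 134 120 105  98  98  99  97 164
 196  97 174 194 196 197]
200 [ 81  71  65  60  57  54  47  47  42  46  37  34  33  25  16  18  10  17
  14  18   6  11  14  16  17  15  16  23  33  42  43  41  51  51  53  73
  83 101 179 192 195 195]
203 [ 83  81  83  78  82  82  84  80  80  85  84  78  81  71  21  15   8  14
  14  15  10  20  17  13  15  12  37  45  38  42  35  31  41  45  47  60
  62 124 191 190 192 196]
[ 0.4530986 -0.210313   0.072    ] 0.04593299982045236 -24.765662546300298
0.08795034638680581 -25.522691562145116
```

```bash
python3 - <<'E'
from h import *
go([.4527,-.2108,.052],-24.6)
E
```

```text
shift mm [  5.2   1.3 158.1] yaw_y -21.06 wz deg (np.float64(3.54), np.float64(0.0618)) tilt [-4.e-04  2.e-04 -1.e+00]
```

```bash
python3 -m creep '[0,0,0,0.005,0.0013,0.03,-1,0,0,0.062,0,0,0.03,-1,0,0,0,0,0,0.03,-1,0,0,0,0,0,0.03,-1,0,0,0,0,0,0.02,-1,0,0,0,0,0,0.018,-1,0,0,0,0,0,0,0.2,0,0,0,0,0,0,0.2,0,0,0,0,0,0,0.2,0,0,0,0,0,0,0.2,0,0,0,0,0,0,0.4]' 40
python3 -m creep '[0,0,0,0,0,0,0.4,0,0,0,0,0,0,0.4,0,0,0,0,0,0,0.4]'
python3 - <<'E'
from h import *
go([.4527,-.2108,.052],-24.6)
E
```

```text
t: 3.05
position: [0.453, -0.2112, 0.0529]
tool_rot: [0.001, 0.841, 0.541, 0.0]
force: [-0.4, -0.8, -1.5]
grip_width: 0.0634
t: 3.35
position: [0.4528, -0.2111, 0.0524]
tool_rot: [0.0, 0.841, 0.541, 0.0]
force: [-0.0, 0.1, -1.1]
grip_width: 0.0639
shift mm [ 0.2 -0.2  0.4] yaw_y -24.47 wz deg (np.float64(0.13), np.float64(0.0022)) tilt [ 1.e-04 -1.e-04 -1.e+00]
```

```bash
python3 -m creep '[0,0,0,0,0,-0.01,0.4,0,0,0,0,0,-0.02,0.4,0,0,0,0,0,-0.025,0.4,0,0,0,0,0,-0.025,0.4,0,0,0,0,0,-0.02,0.4,0,0,0,0,0,0,0.4]' 50
python3 - <<'E'
from h import *
go([.507,-.011,.0515],0)
T=tool();im=grab_frame("wrist");cv2.imwrite("pics/w2.png",im[:,:,::-1]);b=grab_frame("top");cv2.imwrite("pics/top2.png",b[:,:,::-1])
E
```

```text
t: 3.95
position: [0.4546, -0.2122, 0.1556]
tool_rot: [0.003, 0.841, 0.541, 0.001]
force: [-0.3, -0.0, -2.3]
grip_width: 0.0635
shift mm [205.  -36.4 103.6] yaw_y -24.46 wz deg (np.float64(-24.46), np.float64(-0.427)) tilt [ 0.0061 -0.004  -1.    ]
```

```bash
python3 -m creep '[0,0,0,0.034,-0.006,0,0.4,0,0,0,0.034,-0.006,0,0.4,0,0,0,0.034,-0.006,0,0.4,0,0,0,0.034,-0.006,0,0.4,0,0,0,0.034,-0.006,0,0.4,0,0,0,0.034,-0.006,0,0.4,0,0,0,0,0,0.03,0.4,0,0,0,0,0,0.03,0.4,0,0,0,0,0,0.025,0.4,0,0,0,0,0,0.011,0.4,0,0,0,0,0,0,0.4,0,0,0,0,0,0,0.4]'
python3 - <<'E'
from h import *
go([.507,-.011,.0505],-24.5)
T=tool();np.save("w3.npy",T);im=grab_frame("wrist");cv2.imwrite("pics/w3.png",im[:,:,::-1])
E
```

```text
t: 5.25
position: [0.5048, -0.0107, 0.0564]
tool_rot: [0.0, 0.841, 0.541, -0.0]
force: [0.4, -0.1, -2.1]
grip_width: 0.0635
shift mm [0.6 2.2 5.9] yaw_y -24.48 wz deg (np.float64(0.02), np.float64(0.0004)) tilt [ 0.e+00 -1.e-04 -1.e+00]
```

View pics/w3.png

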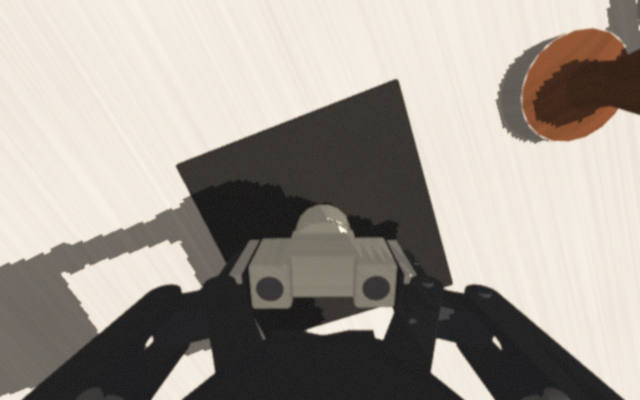

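The spout hangs upright between the pads over the mat, with outlets at (269,289) and (376,288).

```bash
python3 -m creep '[0,0,0,0,0,0.003,0.4,0,0,0,0,0,0.0015,0.4,0,0,0,0,0,0.0008,0.4,0,0,0,0,0,0.0005,0.4,0,0,0,0,0,0,0.4,0,0,0,0,0,0,0.4]'
python3 -m creep '[0,0,0,0,0,0.0005,0.4,0,0,0,0,0,0,0.4]'
```

```text
t: 5.9
position: [0.5045, -0.0105, 0.0506]
tool_rot: [0.0, 0.841, 0.541, 0.0]
force: [1.2, 0.9, -2.5]
grip_width: 0.0635
t: 6.1
position: [0.5046, -0.0105, 0.0502]
tool_rot: [0.0, 0.841, 0.541, 0.0]
force: [-0.4, -0.5, 0.2]
grip_width: 0.0633
```

```bash
python3 -m creep '[0,0,0,0,0,0,0,0,0,0,0,0,0,-1,0,0,0,0,0,0,-1,0,0,0,0,0,0,-1,0,0,0,0,0,0,-1,0,0,0,0,0,-0.03,-1,0,0,0,0,0,-0.04,-1,0,0,0,0,0,-0.04,-1,0,0,0,0,0,-0.04,-1,0,0,0,0,0,0,-1]'
python3 - <<'E'
from h import *
T=tool();np.save("w4.npy",T);im=grab_frame("wrist");cv2.imwrite("pics/w4.png",im[:,:,::-1]);b=grab_frame("top");cv2.imwrite("pics/top4.png",b[:,:,::-1])
print(proj("top",[.5046,-.0105,.07]),proj("wrist",[.5046,-.0105,.07]))
print(ray("top",250,193.1,.0905),ray("scene",391.1,223.4,.0905))
go([.487,.235,.2],66)
E
```

```text
t: 7.1
position: [0.5081, -0.011, 0.2057]
tool_rot: [0.004, 0.841, 0.541, 0.005]
force: [1.5, -0.0, 0.4]
grip_width: 0.0853
(np.float64(329.80162418134955), np.float64(188.09324026030788)) (np.float64(323.355832883331), np.float64(196.23980794982367))
[0.4815883  0.23517662 0.0905    ] [0.4875536  0.23883353 0.0905    ]
shift mm [ 216.1 -117.9    0.7] yaw_y -24.46 wz deg (np.float64(89.54), np.float64(1.5627)) tilt [ 2.3e-03 -5.0e-04 -1.0e+00]
```

View pics/w4.png

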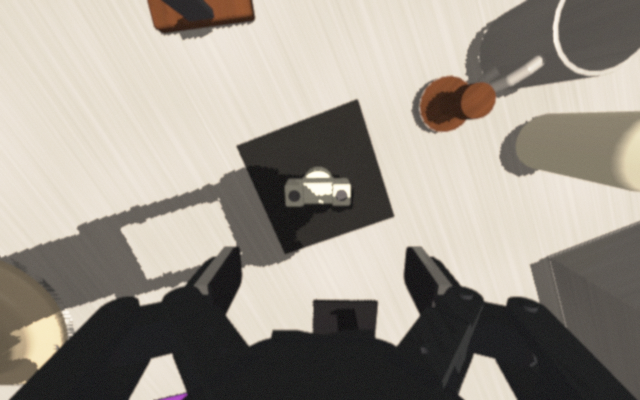

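The spout stands upright and free on the black mat, with outlets at (294,194) and (343,195). Next I'll look at the stub with the yaw that I'll use for the flats grasp.

```bash
python3 -m creep '[0,0,0,0.036,-0.0197,0,-1,0,0,0,0.036,-0.0197,0,-1,0,0,0,0.036,-0.0197,0,-1,0,0,0,0.036,-0.0197,0,-1,0,0,0,0.036,-0.0197,0,-1,0,0,0,0.036,-0.0197,0,-1,0,0,0.142,0,0,0,-1,0,0,0.142,0,0,0,-1,0,0,0.142,0,0,0,-1,0,0,0.142,0,0,0,-1,0,0,0.142,0,0,0,-1,0,0,0.142,0,0,0,-1]'
python3 -m creep '[0,0,0.142,0,0,0,-1,0,0,0.142,0,0,0,-1,0,0,0.142,0,0,0,-1,0,0,0.142,0,0,0,-1,0,0,0.142,0,0,0,-1,0,0,0,0,0,0.03,-1,0,0,0,0,0,0,-1,0,0,0,0,0,0,-1,0,0,0,0,0,0,-1]'
python3 - <<'E'
from h import *
go([.487,.235,.17],65.5)
T=tool();np.save("w5.npy",T);im=grab_frame("wrist");cv2.imwrite("pics/w5.png",im[:,:,::-1])
u,v=map(int,proj("wrist",[.487,.235,.09],T));print(u,v)
c=cv2.resize(im[60:300,160:480,::-1],(800,600),interpolation=cv2.INTER_CUBIC);cv2.imwrite("pics/w5c.png",c)
E
```

```text
t: 8.4
position: [0.4851, 0.2347, 0.1976]
tool_rot: [0.0, 0.99, 0.143, -0.002]
force: [0.3, -0.3, -0.1]
grip_width: 0.0853
t: 9.3
position: [0.4866, 0.2351, 0.1701]
tool_rot: [0.0, 0.978, -0.208, -0.0]
force: [0.8, 0.2, 1.3]
grip_width: 0.0853
shift mm [ 0.5 -0.1  0.1] yaw_y -113.96 wz deg (np.float64(0.54), np.float64(0.0095)) tilt [-1.e-04 -1.e-04 -1.e+00]
321 212
```

View pics/w5c.png

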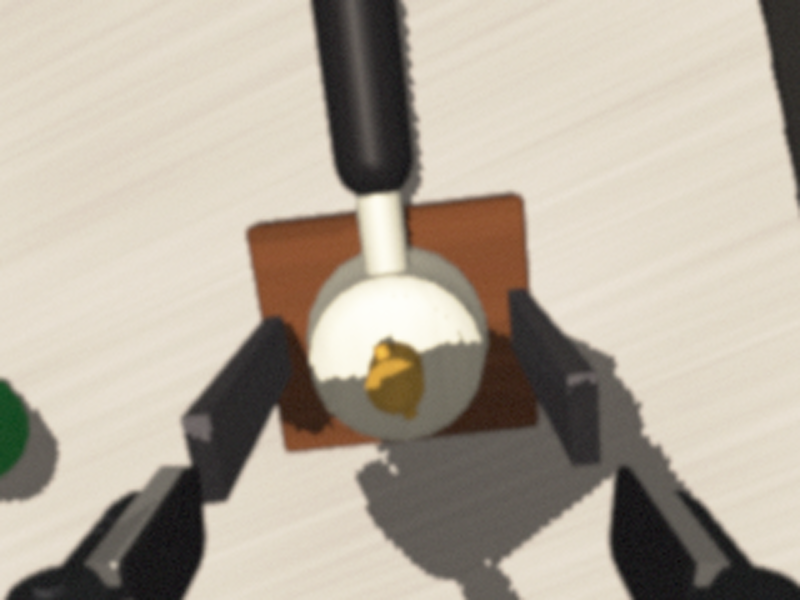

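The view shows the stub near crop (397,375) with lugs at (380,350) and (410,412). The handle points up, and the uprights are at (240,400) and (550,370). The wrist turned the long way round, so I'll rotate it half a turn to leave room for the clockwise screwing, then look again.

```bash
python3 -m creep '[0,0,-0.1428,0,0,-0.01,-1,0,0,-0.1428,0,0,0,-1,0,0,-0.1428,0,0,0,-1,0,0,-0.1428,0,0,0,-1,0,0,-0.1428,0,0,0,-1,0,0,-0.1428,0,0,0,-1,0,0,-0.1428,0,0,0,-1,0,0,-0.1428,0,0,0,-1,0,0,-0.1428,0,0,0,-1,0,0,-0.1428,0,0,0,-1,0,0,-0.1428,0,0,0,-1]'
python3 -m creep '[0,0,-0.1428,0,0,0,-1,0,0,-0.1428,0,0,0,-1,0,0,-0.1428,0,0,0,-1,0,0,-0.1428,0,0,0,-1,0,0,-0.1428,0,0,0,-1,0,0,-0.1428,0,0,0,-1,0,0,-0.1428,0,0,0,-1,0,0,-0.1428,0,0,0,-1,0,0,-0.1428,0,0,0,-1,0,0,-0.1428,0,0,0,-1,0,0,-0.1428,0,0,0.01,-1,0,0,0,0,0,0,-1]'
python3 -m creep '[0,0,0,0,0,0,-1,0,0,0,0,0,0,-1]'
python3 - <<'E'
from h import *
print(readout.state()["joint_pos"].round(3))
go([.487,.235,.17],65.5)
T=tool();np.save("w6.npy",T);im=grab_frame("wrist");cv2.imwrite("pics/w6.png",im[:,:,::-1])
c=cv2.resize(im[60:300,160:480,::-1],(800,600),interpolation=cv2.INTER_CUBIC);cv2.imwrite("pics/w6c.png",c)
E
```

```text
t: 10.45
position: [0.4868, 0.2353, 0.181]
tool_rot: [0.0, 0.837, 0.547, 0.001]
force: [0.0, -0.3, -0.4]
grip_width: 0.0854
t: 11.65
position: [0.486, 0.235, 0.1699]
tool_rot: [-0.0, 0.208, 0.978, -0.0]
force: [-0.6, -0.6, 1.0]
grip_width: 0.0853
t: 11.85
position: [0.4868, 0.2352, 0.1706]
tool_rot: [0.001, 0.209, 0.978, 0.0]
force: [-0.5, 0.0, -0.4]
grip_width: 0.0852
[ 0.321  0.282  1.705 -0.     1.153 -0.829]
shift mm [-0.3 -0.1  0.6] yaw_y 65.93 wz deg (np.float64(0.43), np.float64(0.0075)) tilt [ 1.1e-03  3.0e-04 -1.0e+00]
```

View pics/w6c.png

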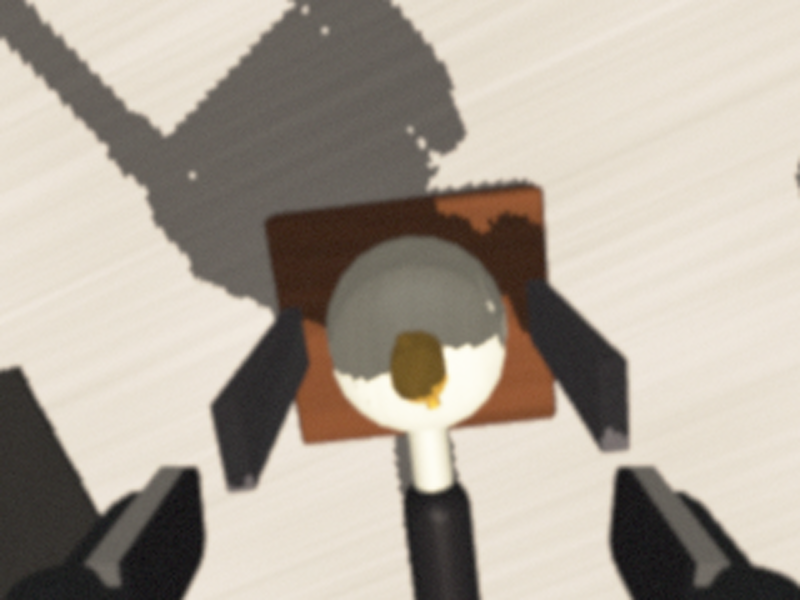

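The flipped view gives stub mask centre about (418,367) with one lug at (432,403). The uprights' top corners are at (212,405)/(230,490) and (628,360)/(628,447). I'll fit the stub axis, lug line and handle yaw over both views, with a shared image offset.

```bash
cat > fit.py <<'E'
from h import *
from scipy.optimize import minimize,least_squares
V=[]
for k,c in (("5",(395,378)),("6",(418,367))):
    T=np.load(f"w{k}.npy");im=cv2.imread(f"pics/w{k}.png")
    hsv=cv2.cvtColor(im,cv2.COLOR_BGR2HSV);m=(hsv[...,1]>110)
    cu,cv_=160+c[0]/2.5,60+c[1]/2.5
    y,x=np.mgrid[:400,:640];m&=(abs(x-cu)<22)&(abs(y-cv_)<23)
    n,l,st,cc=cv2.connectedComponentsWithStats(m.astype(np.uint8));i=1+np.argmax(st[1:,4]);m=(l==i)
    print(k,st[i],cc[i].round(1));V.append((T,m.astype(float),m))
a=np.linspace(0,2*np.pi,24,endpoint=False)
ring=lambda r,z:np.c_[r*np.cos(a),r*np.sin(a),0*a+z]
post=[np.r_[ring(.0095,.064),ring(.0095,.086)],np.r_[ring(.0095,.086),ring(.0055,.0905)]]
pin0=np.r_[np.c_[0*a+.0135,.0025*np.cos(a),.08+.0025*np.sin(a)],np.c_[0*a-.0135,.0025*np.cos(a),.08+.0025*np.sin(a)]]
def P(T,X,du,dv):
    p,E=cam("wrist",T);c=(np.c_[X,np.ones(len(X))]@np.linalg.inv(E).T)
    return np.c_[p["cx"]-p["fx"]*c[:,0]/c[:,2]+du,p["cy"]+p["fy"]*c[:,1]/c[:,2]+dv]
def render(T,q):
    x,y,th,du,dv=q;c,s=np.cos(th),np.sin(th);Rz=np.array([[c,-s,0],[s,c,0],[0,0,1]])
    S=8;I=np.zeros((60*S,60*S),np.uint8)
    for X in post+[pin0@Rz.T]:
        h=cv2.convexHull(P(T,X+[x,y,0],du,dv).astype(np.float32))
        h=((h-off+.5)*S*16).astype(np.int32);cv2.fillConvexPoly(I,h,255,cv2.LINE_AA,4)
    return cv2.resize(I,(60,60),interpolation=cv2.INTER_AREA)/255.
def cost(q):
    global off;e=0
    for T,m,_ in V:
        ys,xs=np.nonzero(m);off=np.array([int(xs.mean())-30,int(ys.mean())-30])
        w=m[off[1]:off[1]+60,off[0]:off[0]+60];e+=np.abs(cv2.GaussianBlur(render(T,q)-w,(0,0),.8)).sum()
    return e
best=None
for th in np.radians([-45,-30,-15,0,12]):
    q0=np.array([.487,.236,th,0,0])
    r=minimize(cost,q0,method="Nelder-Mead",options=dict(initial_simplex=np.r_[[q0],q0+np.diag([.004,.004,.3,3,3])],maxiter=400,xatol=1e-5,fatol=.05))
    print(round(r.fun,1),r.x[:2].round(4),np.degrees(r.x[2]).round(1),r.x[3:].round(2))
    if best is None or r.fun<best.fun: best=r
x,y,th,du,dv=best.x
f=np.array([[185,418],[222,500],[600,375],[598,462],[212,405],[230,490],[628,360],[628,447]])/2.5+[160,60]
L5=np.array([[13,54],[-13,54],[13,-54],[-13,-54]])/1e3;L6=np.array([[-13,-54],[13,-54],[-13,54],[13,54]])/1e3
hl=[(V[0][0],[(356.5,0),(374.5,160),(382,200),(386.5,260)]),(V[1][0],[(446.5,597),(436.5,490),(432,440)])]
def res(q,full=False):
    X,Y,w,U,W=q;c,s=np.cos(w),np.sin(w);Rz=np.array([[c,-s],[s,c]]);r=[]
    for (T,_,_),L,ff in ((V[0],L5,f[:4]),(V[1],L6,f[4:])):
        r+=list((P(T,np.c_[L@Rz.T+[X,Y],np.full(4,.128)],U,W)-ff).ravel())
    g=[]
    for T,pts in hl:
        for a_,b in pts:
            w3=ray("wrist",160+a_/2.5-U,60+b/2.5-W,.045,T)[:2]-[X,Y];g.append(1300*(-s*w3[0]+c*w3[1]))
    return np.r_[r,g]
s=least_squares(res,[x,y,np.radians(-17),du,dv],loss="soft_l1")
print("uprights/handle",s.x[:2].round(4),np.degrees(s.x[2]).round(2),s.x[3:].round(2));print(res(s.x).round(1))
s2=least_squares(lambda w:res([x,y,w[0],du,dv]),[np.radians(-17)],loss="soft_l1");print("yaw given stub xy",np.degrees(s2.x).round(2));print(res([x,y,s2.x[0],du,dv]).round(1))
E
python3 fit.py
```

```text
5 [306 197  23  30 530] [317.7 211.5]
6 [316 193  23  30 504] [327.  206.9]
187.5 [0.4869 0.2389] -1.9 [-0.96 -1.94]Traceback (most recent call last):
  File "fit.py", line 34, in <module>
    r=minimize(cost,q0,method="Nelder-Mead",options=dict(initial_simplex=np.r_[[q0],q0+np.diag([.004,.004,.3,3,3])],maxiter=400,xatol=1e-5,fatol=.05))
    res = _minimize_neldermead(fun, x0, args, callback, bounds=bounds,
                               **options)
    fsim[j] = func(sim[j])
              ~~~~^^^^^^^^
    fx = function(np.copy(x), *(wrapper_args + args))
  File "fit.py", line 29, in cost
    w=m[off[1]:off[1]+60,off[0]:off[0]+60];e+=np.abs(cv2.GaussianBlur(render(T,q)-w,(0,0),.8)).sum()
                                                                      ~~~~~~^^^^^
  File "fit.py", line 22, in render
    h=cv2.convexHull(P(T,X+[x,y,0],du,dv).astype(np.float32))
                     ~^^^^^^^^^^^^^^^^^^^
  File "fit.py", line 16, in P
    p,E=cam("wrist",T);c=(np.c_[X,np.ones(len(X))]@np.linalg.inv(E).T)
        ~~~^^^^^^^^^^^
  File "h.py", line 7, in cam
    p=camera_params(n);E=p["extrinsics"] if n!="wrist" else (tool() if T is None else T)@p["T_tool_cam"]
ValueError: time passes only in moves, steps and waits
```

```bash
sed -i 's/^from scipy.spatial/import functools\ncp=functools.lru_cache(None)(camera_params)\nfrom scipy.spatial/; s/p=camera_params(n)/p=cp(n)/' h.py; time python3 fit.py
```

```text
5 [306 197  23  30 530] [317.7 211.5]
6 [316 193  23  30 504] [327.  206.9]
187.5 [0.4869 0.2389] -1.9 [-0.96 -1.94]
186.3 [0.4863 0.2397] -4.1 [-0.57 -1.99]
186.4 [0.4863 0.2398] -4.3 [-0.35 -2.1 ]
186.4 [0.4869 0.2394] -3.4 [-0.52 -1.47]
186.4 [0.4867 0.2395] -4.5 [-0.53 -1.87]
uprights/handle [0.4865 0.2393] -17.4 [ 0.58 -2.41]
[-1.7 -0.9 -8.6  2.2  0.4 -1.6  2.6  0.9 -1.4 -1.  -1.   1.1  1.  -1.4
  2.   1.3 -0.1  0.6 -0.5  0.8 -1.   0.3  0.9]
yaw given stub xy [-17.63]
[ -3.3  -0.3 -10.3   2.7  -1.2  -0.3   0.8   2.1  -2.1  -1.4  -1.8   0.7
   0.5  -1.2   1.2   1.6  -1.1  -0.8  -2.   -0.9   0.8   1.7   2.2]
real	0m10.840s
user	0m10.721s
sys	0m0.191s
```

```bash
python3 - <<'E'
from h import *
for k,pts in (("5",[(378,343),(410,416)]),("6",[(434,405)])):
    T=np.load(f"w{k}.npy")
    for a,b in pts:
        d=ray("wrist",160+a/2.5,60+b/2.5+2,.08,T)[:2]-[.4865,.2395];print(k,(d*1e3).round(1),np.degrees(np.arctan2(d[1],d[0])).round(1))
b=cv2.imread("pics/w5.png")[190:230,295:340];c=cv2.imread("pics/w6.png")[186:226,305:350]
cv2.imwrite("pics/lug.png",np.hstack([cv2.resize(x,(400,356),interpolation=cv2.INTER_CUBIC) for x in (b,c)]))
E
```

```text
5 [13.9 -0.1] -0.3
5 [-13.4   0.7] 177.0
6 [13.7 -0.6] -2.6
```

View pics/lug.png

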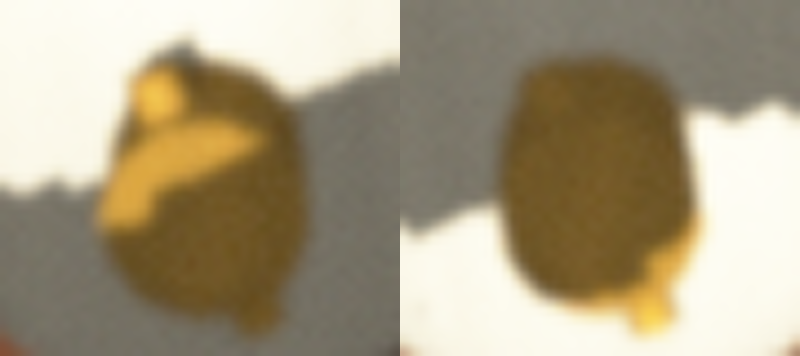

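The enlarged lugs show in the left view at (158,92) and (260,320), and in the right view at (652,312). The lug line's yaw is about -2°, the handle's -17.5°, and the stub is at (0.4865, 0.2395). Back to the spout.

```bash
python3 - <<'E'
from h import *
go([.5046,-.0105,.15],65.5)
E
```

```text
shift mm [-116.5 -217.1   20.5] yaw_y 65.95 wz deg (np.float64(0.45), np.float64(0.0079)) tilt [ 1.e-03  2.e-04 -1.e+00]
```

```bash
python3 -m creep '[0,0,0,0,0,-0.02,-1,0,0,0.008,-0.0166,-0.031,0,-1,0,0,0,-0.0166,-0.031,0,-1,0,0,0,-0.0166,-0.031,0,-1,0,0,0,-0.0166,-0.031,0,-1,0,0,0,-0.0166,-0.031,0,-1,0,0,0,-0.0166,-0.031,0.02,-1,0,0,0,-0.0166,-0.031,0.02,-1,0,0,0,0,0,0,-1,0,0,0,0,0,0,-1,0,0,0,0,0,0,-1]'
python3 - <<'E'
from h import *
go([.5046,-.0105,.15],65.5)
T=tool();np.save("w7.npy",T);im=grab_frame("wrist");cv2.imwrite("pics/w7.png",im[:,:,::-1])
u,v=proj("wrist",[.5046,-.0105,.07],T);print(u,v-2)
cv2.imwrite("pics/w7c.png",cv2.resize(im[130:300,220:420,::-1],(800,680),interpolation=cv2.INTER_CUBIC)[:600])
E
```

```text
t: 13.0
position: [0.5032, -0.0099, 0.1507]
tool_rot: [0.001, 0.212, 0.977, 0.0]
force: [-0.0, 0.1, -0.5]
grip_width: 0.0852
shift mm [-1.5  0.   0.7] yaw_y 65.57 wz deg (np.float64(0.07), np.float64(0.0013)) tilt [ 1.2e-03  3.0e-04 -1.0e+00]
323.0506485454282 215.68194479765654
```

View pics/w7c.png

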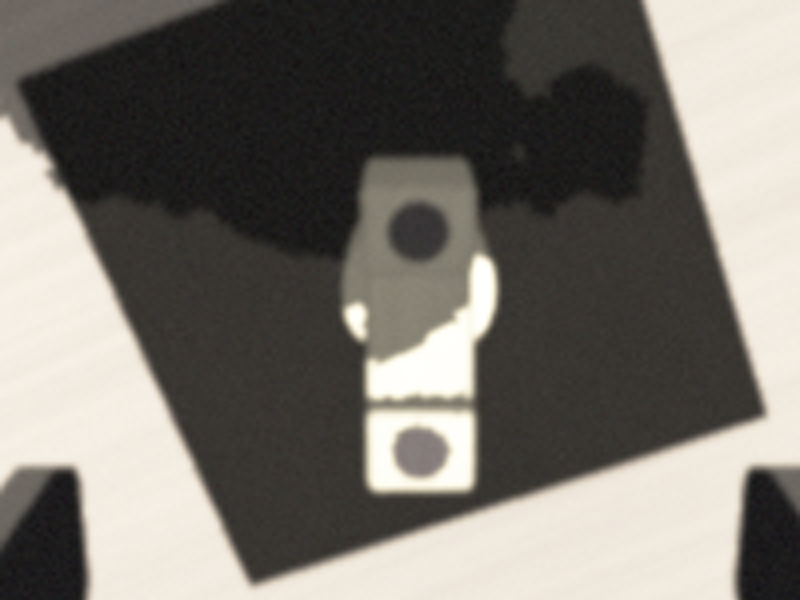

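The spout stands squarely on the mat with outlets at crop (417,230) and (420,452). Its axis lies along the tool's x to within a degree.

```bash
python3 - <<'E'
from h import *
T=np.load("w7.npy")
a=ray("wrist",220+417/4,130+230/4+2,.07,T);b=ray("wrist",220+420/4,130+452/4+2,.07,T);d=b-a
m=(a+b)/2;print(m,np.linalg.norm(d),np.degrees(np.arctan2(d[1],d[0])))
go([*m[:2],.052],65.5)
E
```

```text
[ 0.50542488 -0.00950683  0.07      ] 0.0463131018230098 -23.507348295197872
shift mm [-1.8  1.  98.8] yaw_y 65.62 wz deg (np.float64(0.12), np.float64(0.0021)) tilt [ 1.5e-03  1.0e-04 -1.0e+00]
```

```bash
python3 -m creep '[0,0,0,-0.0017,0.0005,0.02,-1,0,0,0,0,0,0.03,-1,0,0,0,0,0,0.025,-1,0,0,0,0,0,0.015,-1,0,0,0,0,0,0.008,-1,0,0,0,0,0,0,0.2,0,0,0,0,0,0,0.5,0,0,0,0,0,0,0.5,0,0,0,0,0,0,0.7,0,0,0,0,0,0,0.7,0,0,0,0,0,0,0.7,0,0,0,0,0,0,0.7]' 50
python3 -m creep '[0,0,0,0,0,0,0.7,0,0,0,0,0,0,0.7,0,0,0,0,0,0,0.7]'
python3 - <<'E'
from h import *
go([.5046,-.0105,.053],65.5)
s=readout.state();print(s["force"].round(1),s["torque"].round(2))
E
```

```text
t: 14.25
position: [0.5052, -0.0108, 0.0529]
tool_rot: [0.001, 0.212, 0.977, 0.0]
force: [-0.4, 0.6, 6.3]
grip_width: 0.0212
t: 14.55
position: [0.5052, -0.0108, 0.0529]
tool_rot: [0.001, 0.212, 0.977, 0.0]
force: [1.1, 1.7, 6.0]
grip_width: 0.0214
shift mm [ 0.7  0.  -0.1] yaw_y 65.57 wz deg (np.float64(0.07), np.float64(0.0012)) tilt [ 1.9e-03 -1.0e-04 -1.0e+00]
[1.1 1.7 6. ] [ 0.13  0.08 -0.04]
```

```bash
python3 -m creep '[0,0,0,0,0,-0.005,0.7,0,0,0,0,0,-0.02,0.7,0,0,0,0,0,-0.03,0.7,0,0,0,0,0,-0.04,0.7,0,0,0,0,0,-0.04,0.7,0,0,0,0,0,-0.012,0.7,0,0,0,0,0,0,0.7]'
python3 - <<'E'
from h import *
go([.487,.2395,.2],88)
E
```

```text
t: 15.25
position: [0.5053, -0.011, 0.2004]
tool_rot: [0.002, 0.212, 0.977, -0.0]
force: [1.2, 0.8, -3.3]
grip_width: 0.0215
shift mm [1.202e+02 2.205e+02 1.000e-01] yaw_y 65.58 wz deg (np.float64(-22.42), np.float64(-0.3913)) tilt [ 3.6e-03 -8.0e-04 -1.0e+00]
```

```bash
python3 -m creep '[0,0,0,0.0172,0.0315,0,0.7,0,0,0,0.0172,0.0315,0,0.7,0,0,0,0.0172,0.0315,0,0.7,0,0,0,0.0172,0.0315,0,0.7,0,0,0,0.0172,0.0315,0,0.7,0,0,0,0.0172,0.0315,0,0.7,0,0,0,0.0172,0.0315,0,0.7,0,0,-0.13,0,0,0,0.7,0,0,-0.13,0,0,0,0.7,0,0,-0.13,0,0,0,0.7,0,0,0,0,0,0,0.7,0,0,0,0,0,0,0.7]'
python3 - <<'E'
from h import *
go([.487,.2395,.145],88)
T=tool();np.save("w8.npy",T);im=grab_frame("wrist");cv2.imwrite("pics/w8.png",im[:,:,::-1])
E
```

```text
t: 16.45
position: [0.485, 0.2393, 0.1969]
tool_rot: [-0.002, 0.019, 1.0, -0.001]
force: [0.1, 0.1, -2.9]
grip_width: 0.0211
shift mm [-2.2  0.3 51.9] yaw_y 87.77 wz deg (np.float64(-0.23), np.float64(-0.004)) tilt [-0.0037 -0.0014 -1.    ]
```

```bash
python3 -m creep '[0,-0.0035,0,-0.002,0.0003,0.02,0.7,0,0,0,0,0,0.02,0.7,0,0,0,0,0,0.012,0.7,0,0,0,0,0,0,0.7,0,0,0,0,0,0,0.7]'
python3 - <<'E'
from h import *
go([.487,.2395,.1315],88)
E
```

```text
t: 17.0
position: [0.4884, 0.24, 0.147]
tool_rot: [0.002, 0.018, 1.0, -0.0]
force: [-0.5, -0.6, -2.0]
grip_width: 0.0215
shift mm [ 1.4 -0.5 15.5] yaw_y 87.89 wz deg (np.float64(-0.11), np.float64(-0.002)) tilt [ 3.5e-03 -2.0e-04 -1.0e+00]
```

```bash
python3 -m creep '[0,0.003,0,0.0012,-0.0004,0,0.7,0,0,0,0,0,0,0.7,0,0,0,0,0,0,0.7]'
python3 - <<'E'
from h import *
go([.487,.2395,.1315],88)
E
python3 -m creep '[0,0,0,0,0,0.003,0.7,0,0,0,0,0,0.002,0.7,0,0,0,0,0,0.002,0.7,0,0,0,0,0,0.002,0.7,0,0,0,0,0,0,0.7,0,0,0,0,0,0,0.7]'
python3 - <<'E'
from h import *
go([.487,.2395,.1315],88);print(readout.state()["torque"].round(2))
E
```

```text
t: 17.3
position: [0.4873, 0.2398, 0.1477]
tool_rot: [0.001, 0.018, 1.0, 0.0]
force: [-0.1, 0.5, -2.4]
grip_width: 0.0211
shift mm [ 0.3 -0.3 16.2] yaw_y 87.92 wz deg (np.float64(-0.08), np.float64(-0.0014)) tilt [ 1.8e-03  4.0e-04 -1.0e+00]
t: 17.9
position: [0.4869, 0.2396, 0.1378]
tool_rot: [0.0, 0.018, 1.0, -0.0]
force: [-0.3, -0.7, -2.2]
grip_width: 0.0215
shift mm [-0.1 -0.1  6.3] yaw_y 87.93 wz deg (np.float64(-0.07), np.float64(-0.0013)) tilt [ 3.e-04 -2.e-04 -1.e+00]
[ 0.04 -0.06 -0.03]
```

```bash
python3 -m creep '[0,0,0,0,0,0.002,0.7,0,0,0,0,0,0.0015,0.7,0,0,0,0,0,0.001,0.7,0,0,0,0,0,0,0.7]'
python3 -m creep '[0,0,0,0,0,0.001,0.7,0,0,0,0,0,0.001,0.7,0,0,0,0,0,0,0.7]'
python3 -m creep '[0,0,0,0,0,0.001,0.7,0,0,0,0,0,0.001,0.7,0,0,0,0,0,0,0.7]'
python3 - <<'E'
from h import *
go([.487,.2395,.1225],88);print(readout.state()["torque"].round(2))
E
```

```text
t: 18.3
position: [0.4869, 0.2396, 0.1333]
tool_rot: [0.0, 0.018, 1.0, -0.0]
force: [0.5, 0.0, -2.4]
grip_width: 0.021
t: 18.6
position: [0.4869, 0.2396, 0.1313]
tool_rot: [0.0, 0.018, 1.0, -0.0]
force: [0.6, -1.0, -2.1]
grip_width: 0.0212
t: 18.9
position: [0.4869, 0.2396, 0.1293]
tool_rot: [0.0, 0.018, 1.0, -0.0]
force: [1.0, -1.2, -2.1]
grip_width: 0.0214
shift mm [-0.1 -0.1  6.8] yaw_y 87.93 wz deg (np.float64(-0.07), np.float64(-0.0013)) tilt [ 5.e-04 -2.e-04 -1.e+00]
[-0.12 -0.04 -0.04]
```

```bash
python3 -m creep '[0,0,0,0,0,0.001,0.7,0,0,0,0,0,0.001,0.7,0,0,0,0,0,0.001,0.7,0,0,0,0,0,0,0.7]'
python3 -m creep '[0,0,0,0,0,0.001,0.7,0,0,0,0,0,0.001,0.7,0,0,0,0,0,0,0.7]'
python3 -m creep '[0,0,0,0,0,0.001,0.7,0,0,0,0,0,0.0005,0.7,0,0,0,0,0,0,0.7]'
python3 - <<'E'
from h import *
go([.487,.2395,.122],88);print(readout.state()["torque"].round(2))
E
```

```text
t: 19.3
position: [0.4869, 0.2396, 0.1263]
tool_rot: [0.0, 0.018, 1.0, -0.0]
force: [0.3, -0.4, -3.1]
grip_width: 0.0213
t: 19.6
position: [0.4869, 0.2396, 0.1243]
tool_rot: [0.0, 0.018, 1.0, -0.0]
force: [1.7, -1.0, -1.9]
grip_width: 0.0213
t: 19.9
position: [0.4869, 0.2396, 0.1229]
tool_rot: [0.0, 0.018, 1.0, -0.0]
force: [-0.0, -1.2, -2.4]
grip_width: 0.0209
shift mm [-0.1 -0.1  0.9] yaw_y 87.92 wz deg (np.float64(-0.08), np.float64(-0.0013)) tilt [ 5.e-04 -2.e-04 -1.e+00]
[-0.19 -0.09  0.03]
```

```bash
for i in 1 2 3; do python3 -m creep '[0,0,0,0,0,0.0005,0.7,0,0,0,0,0,0,0.7]' | sed -n '2p;4p'; done
```

```text
position: [0.487, 0.2396, 0.1224]
force: [1.2, -1.0, -1.9]
position: [0.487, 0.2396, 0.1219]
force: [-0.1, -2.3, -1.2]
position: [0.487, 0.2396, 0.1214]
force: [0.9, -1.1, -1.5]
```

```bash
for i in 1 2; do python3 -m creep '[0,0,0,0,0,0.0005,0.7,0,0,0,0,0,0,0.7]' | sed -n '2p;4p'; done
```

```text
position: [0.487, 0.2396, 0.121]
force: [0.2, -1.0, -0.8]
position: [0.487, 0.2396, 0.1207]
force: [0.4, -1.6, 0.9]
```

The thread caught: the rim passed 18.5 mm freely and bottomed at about 9 mm. Now I'll turn clockwise, following the pitch of 0.044 mm per degree.

```bash
python3 -m creep '[0,0,0.07,0,0,0.0001,0.7,0,0,0.07,0,0,0.0002,0.7,0,0,0.07,0,0,0.0002,0.7,0,0,0.07,0,0,0.0002,0.7,0,0,0,0,0,0,0.7]'
python3 - <<'E'
from h import *
go([.487,.2395,.12],-17.5);s=readout.state();print(s["force"].round(1),s["torque"].round(2))
E
```

```text
t: 21.4
position: [0.4872, 0.2395, 0.12]
tool_rot: [0.001, 0.157, 0.988, -0.0]
force: [1.6, -2.3, -0.5]
grip_width: 0.0211
shift mm [ 0.2 -0.1  0. ] yaw_y 71.9 wz deg (np.float64(89.4), np.float64(1.5602)) tilt [ 1.2e-03 -3.0e-04 -1.0e+00]
[ 1.6 -2.3 -0.5] [-0.4  -0.11 -0.04]
```

```bash
python3 -m creep '[0,0,0.0873,0,0,0.0002,0.7,0,0,0.0873,0,0,0.0002,0.7,0,0,0.0873,0,0,0.0002,0.7,0,0,0.0873,0,0,0.0002,0.7,0,0,0.0873,0,0,0.0002,0.7,0,0,0,0,0,0,0.7]'
python3 - <<'E'
from h import *
go([.487,.2395,.12],-17.5);s=readout.state();print(s["force"].round(1),s["torque"].round(2))
E
```

```text
t: 22.0
position: [0.4871, 0.2394, 0.1189]
tool_rot: [0.0, 0.367, 0.93, -0.0]
force: [0.4, -3.0, 0.7]
grip_width: 0.0213
shift mm [ 0.1  0.  -1.1] yaw_y 46.96 wz deg (np.float64(64.46), np.float64(1.1251)) tilt [ 8.e-04 -6.e-04 -1.e+00]
[ 0.4 -3.   0.7] [-0.43 -0.09  0.  ]
```

```bash
python3 -m creep '[0,0,0.0873,-0.0002,-0.0002,0.0002,0.7,0,0,0.0873,0,0,0.0003,0.7,0,0,0.0873,0,0,0.0002,0.7,0,0,0.0873,0,0,0.0002,0.7,0,0,0.0873,0,0,0.0002,0.7,0,0,0.0873,0,0,0.0002,0.7,0,0,0,0,0,0,0.7]'
python3 - <<'E'
from h import *
go([.487,.2395,.12],-17.5);s=readout.state();print(s["force"].round(1),s["torque"].round(2))
E
```

```text
t: 22.7
position: [0.4868, 0.2394, 0.1176]
tool_rot: [0.0, 0.595, 0.804, 0.0]
force: [-1.3, -2.0, 0.5]
grip_width: 0.0213
shift mm [ 0.1  0.2 -2.4] yaw_y 17.01 wz deg (np.float64(34.51), np.float64(0.6023)) tilt [ 3.e-04 -1.e-04 -1.e+00]
[-1.3 -2.   0.5] [-0.35  0.03  0.03]
```

```bash
python3 -m creep '[0,0,0.0873,0,0,0.0002,0.7,0,0,0.0873,0,0,0.0003,0.7,0,0,0.0873,0,0,0.0002,0.7,0,0,0.0873,0,0,0.0002,0.7,0,0,0.0873,0,0,0.0002,0.7,0,0,0.0873,0,0,0.0002,0.7,0,0,0.0785,0,0,0.0002,0.7,0,0,0,0,0,0,0.7,0,0,0,0,0,0,0.7]'
python3 - <<'E'
from h import *
go([.487,.2395,.12],-17.5);s=readout.state();print(s["force"].round(1),s["torque"].round(2))
T=tool();np.save("w9.npy",T);im=grab_frame("wrist");cv2.imwrite("pics/w9.png",im[:,:,::-1])
E
```

```text
t: 23.6
position: [0.4867, 0.2394, 0.116]
tool_rot: [-0.0, 0.806, 0.592, -0.0]
force: [-1.1, -1.3, 1.8]
grip_width: 0.021
shift mm [ 0.2  0.3 -4. ] yaw_y -17.45 wz deg (np.float64(0.05), np.float64(0.0008)) tilt [-1.e-04  1.e-04 -1.e+00]
[-1.1 -1.3  1.8] [-0.26  0.15 -0.03]
```

View pics/w9.png

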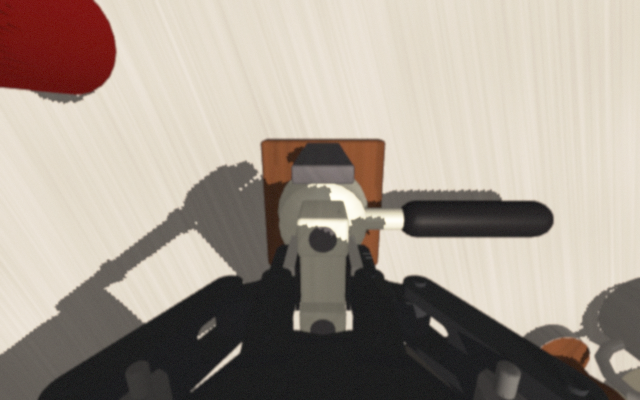

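The view shows the handle level in the image at row 219 from (405,219) to (550,219). The outlets at (322,238) and (322,327) lie exactly across it, so I'm letting go and rising.

```bash
python3 -m creep '[0,0,0,0,0,0,0.4,0,0,0,0,0,0,0.2,0,0,0,0,0,0,0,0,0,0,0,0,0,0,0,0,0,0,0,0,0,0,0,0,0,0,-0.01,0,0,0,0,0,0,-0.03,0,0,0,0,0,0,-0.03,0,0,0,0,0,0,-0.03,0,0,0,0,0,0,-0.03,0,0,0,0,0,0,0,0,0,0,0,0,0,0,0]'
python3 - <<'E'
from h import *
T=tool();np.save("w10.npy",T);im=grab_frame("wrist");print(T[:3,3].round(4))
b=grab_frame("top");cv2.imwrite("pics/top10.png",b[:,:,::-1]);cv2.imwrite("pics/w10.png",im[:,:,::-1])
c=cv2.resize(im[60:260,160:480,::-1],(800,500),interpolation=cv2.INTER_CUBIC);cv2.imwrite("pics/w10c.png",c)
E
```

```text
t: 24.85
position: [0.4871, 0.2395, 0.2471]
tool_rot: [0.001, 0.807, 0.59, 0.001]
force: [-0.7, 0.7, -1.3]
grip_width: 0.0427
[0.4871 0.2395 0.2471]
```

View pics/w10c.png

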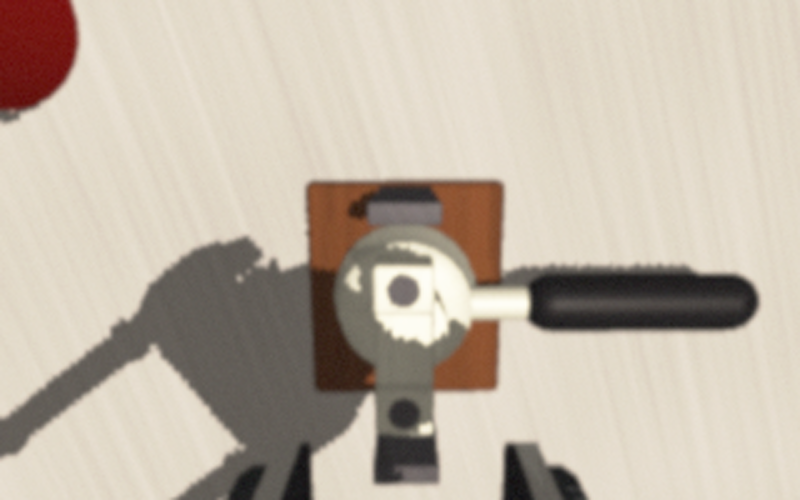

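After release, the outlets at (404,291) and (404,414) are still exactly across the handle (row about 302 at both ends). As a last check, I'll make sure the bystanders haven't moved, then hand in.

```bash
python3 - <<'E'
from h import *
from plant import bot
a=cv2.imread("pics/top.png");b=cv2.imread("pics/top10.png")
for n,(u,v) in dict(tamper=(324,141),mug=(190,242),cup=(457,231),jug=(318,110),soap=(353,108),spray=(188,180)).items():
    h=22 if n!="tamper" else 10
    A,B=[cv2.cvtColor(x[v-h:v+h,u-h:u+h],cv2.COLOR_BGR2GRAY).astype(np.float32) for x in (a,b)]
    print(n,np.round(cv2.phaseCorrelate(A,B,cv2.createHanningWindow(A.shape[::-1],cv2.CV_32F)),2)if 0 else (np.round(cv2.phaseCorrelate(A,B)[0],2),round(float(np.abs(A-B).mean()),1)))
s=readout.state();print(s["t"],s["force"].round(1))
bot.job_done()
E
```

```text
tamper (array([-0.09, -0.04]), 1.2)
mug (array([0.7 , 0.44]), 12.0)
cup (array([0.53, 0.52]), 1.1)
jug (array([0.52, 0.5 ]), 1.1)
soap (array([0.46, 0.49]), 1.1)
spray (array([0.38, 0.55]), 16.0)
24.95 [-0.1  0.6 -0.2]
the job is handed in; nothing more can be done
```

The spout is screwed onto the portafilter's stub with its outlets square across the handle. The robot has let go, and I handed the job in at about 25 s.

I lifted the spout from the rack by its outlets, stood it on the black mat and released it. Then I gripped it by the flats and lowered it over the lugs. The rim passed the 18.5 mm rest height freely and bottomed at about 9 mm, so the thread had caught. I turned it about 105° clockwise while following the thread pitch, which left the rim about 4 mm above the face.

**Last checks:**
- **Square:** the wrist picture after release shows the outlets at right angles to the handle, to about a degree. The yaw fit beforehand agreed: handle -17.5°, final grip -17.45°.
- **Bystanders:** in the top view before and after, the tamper, cup, jug and soap bottle differ only at noise level (about 1 grey level). The red mug and spray bottle patches differ more (12 and 16 grey levels) with an estimated shift of under 1 px. I put this down to the arm or its shadow now covering that area, but I did not confirm it in a picture. No contact force appeared near them.
- **Forces:** every reading I took stayed under about 7 N.

I viewed 11 pictures, one over the budget of 10.

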